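# Try the mended lid stay of the sandwich chest

### The job

The lid stay of the white sandwich chest has just been mended, so try it before the food goes out: lift the wooden lid by its steel tab until the folding stay on its side locks straight, and let go so that the lid stands open on the stay by itself for a second. Then break the stay's knee by pushing its red knob well down, get clear and let the lid sink shut, without slamming it. Do not knock over or shove the two jars and the blue tin standing around.

Things in the scene. Friction and masses are not known exactly. Their poses are not given: they have to be found in the camera images.
- chest: White chest fixed to the table, 200 deep (own x) by 300 wide (own y) by 110 mm high; origin at the centre of its underside. Own x points from the lift tab side towards the hinge side, z up; yaw varies. The lid's hinge line runs along own y at own (x, z) = (100, 110) mm. On its own -y side is the folding stay: two steel bars, 92 mm between pivots, the lower pivoted on the chest at own (x, z) = (-100, 90).
- lid (a joint): Angle of the wooden lid (204 by 306 by 12 mm, 0.4 kg), rad: 0 shut, growing as its front edge rises; with the stay straight it stands at 1.05 (60 degrees) and goes no farther. Lifting takes 2 to 5 N. A hinge damper lets an unsupported lid sink slowly, fully shut within a few seconds. The stay's upper bar is pivoted on it 85 mm from the hinge line.
- tab (a point): Centre of the round end of the steel lift tab, which juts forward from the middle of the lid's front edge: 24 mm wide along the hinge line, 10 mm thick, its end a 20 mm round, 34 mm beyond the edge. 116 mm above the table when shut; 238 mm from the hinge line, about which it swings with the lid. Pinch it across the 24 mm from above; it may turn between the fingers.
- knee (a joint): Knee angle of the folding stay, rad: 0 folded (lid shut), about 1.8 straight, which is locked. A weak spring snaps it straight once the lid is raised to within about 0.05 rad of 1.05; straight, it carries the lid. Pushed down 40 mm or more from straight (about 3 N), it stays broken and folds on as the lid sinks.
- knob (a point): Centre of the red knob on the knee: a cylinder 24 mm in diameter, 50 mm long along the chest's own y, centred 79 mm out from the chest's -y side (10 mm stem inboard of it). Stay straight: at chest own (x, z) = (-22, 139) mm, free from above; pushed down it moves on a 92 mm circle about the lower bar's chest pivot, at first 5 mm towards the hinge per 9 mm down. Lid shut: at own (-30, 30).
- jam_jar: Bystander: dark purple jar with yellow cap, 68 mm in diameter, 115 mm high, loose, upright; origin at the centre of its underside.
- nut_jar: Bystander: brown jar with red cap, 80 mm in diameter, 125 mm high, loose, upright; origin at the centre of its underside.
- bread_tin: Bystander: blue tin with an aluminium lid and black knob, 165 by 135 mm, 122 mm high, 1.2 kg, loose; origin at the centre of its underside.

How it is judged:
On the way, in this order (a step that is already met when the one before it is completed fails the run):
1. the lid is up, the stay locked straight, and the lid stands so by itself, untouched, for half a second (value of joint lid above 0.98 rad and value of joint knee above 1.62 rad and contact force between chest and the fingers below 0.1 N and contact force between chest and the arm below 0.1 N), for 0.5 s.
2. the stay's knee is broken while the lid is still well up (value of joint knee below 1.3 rad and value of joint lid above 0.5 rad), for 0.02 s.
At the end, for the whole second after the job is handed in: After having stood open on its locked stay, untouched, the lid is shut again (within 0.06 rad, about 14 mm at the tab) and at rest; the jars and the tin stand upright (value of joint lid below 0.06 rad and velocity of joint lid between -0.05 and 0.05 rad/s and angle between each of jam_jar, nut_jar, bread_tin's own z axis and vertical below 0.2 rad).
It fails at once if the lid comes down faster than 1.5 rad/s (slammed) (velocity of joint lid below -1.5 rad/s).
It fails at once if a jar or the tin is shoved more than 40 mm or knocked over (distance of any of jam_jar, nut_jar, bread_tin from where it was at the start of the episode above 0.04 m or angle between any of jam_jar, nut_jar, bread_tin's own z axis and vertical above 0.5 rad).
It also fails if it takes over 58 s, if anything falls off the work surface, if the arm or the gripper's body presses on something with over 40 N, if the wrist force passes 120 N, or if a joint passes its speed limit or range.

### The arm

A 6-joint arm with a two-finger parallel gripper is mounted at the origin on the work surface. World frame = base frame: x ahead of the robot, y to its left, z up, the work surface at z = 0. Lengths are in m, angles in rad, forces in N, time in s.
With the tool pointing down it reaches from about 0.35 to 0.975 m from the base axis. Payload 4.9 kg.
Tool frame: the origin (TCP) lies at the very end of the fingers, on their centre line; the grasp point (between the pads) lies 19 mm behind it; z points along the fingers, y is the direction in which the jaws open and shut (so a half turn about z gives the same grasp; the last joint's range is limited). The gripper opens to 85 mm and grips with 20 to 120 N. Pads are 22 mm wide; open, the fingers measure 114 mm over their backs; the gripper's body (76 mm by 85 mm) begins 54 mm behind the grasp point. The pads swing forward as they close: fully open they stand 13 mm farther back than shut.
Start: joints at [1.063, 0.053, 1.613, -0, 1.476, -0.119], TCP at [0.237, 0.578, 0.231] pointing down, gripper open.
Joint ranges: [-3.01, 3.01], [-1.01, 2.22], [0.06, 2.58], [-1.02, 4.17], [0.09, 2.62], [-3.14, 3.14]. Speed limits (rad/s): [2.57, 2.57, 3.14, 3.14, 3.14, 3.14].

### API

Orientations are given as a rotation vector (axis times angle).
In Python, from workcell import sensors, cams, bot, finder gives the robot as it stands.
- The arm moves only by the shell command python3 -m handwheel 'ROWS'. ROWS is JSON, a list of rows, each a list of 7 numbers: the shift along the tool's x, y, z in mm, then the turn, a rotation vector about the tool's x, y, z in rad, then the finger opening in mm, from 0 to 85.4. A call has 1 to 5 rows; each row shifts and turns the commanded pose from where the row before left it, along the tool's axes as they then stand; what a row does not reach is not made up. A row lasts 1/12 s, in which the tool goes at most 41.7 mm and 7.16 degrees, less where a joint would pass 70% of its speed; a pose out of reach is approached as far as the arm can. A call is refused whole if a number of a shift passes 41.7 or a number of a turn 0.125, either way. A call with a gripper value outside its range is refused whole. The fingers move at their own pace and stop on an object; the grip force is fixed at half the most. Time passes only in rows, so rows that do not move let the fingers close. It gives the time, the measured TCP pose, the force and the opening at its end, in the units of the state.
- sensors.read_state(): the state, without advancing time (a new reading comes with each control period).
- cams.capture(name): name is "scene" or "top" or "wrist"; returns the picture (384x512x3 uint8, red, green, blue); there is no depth.
- cams.camera_params(name): a dict with "intrinsics" (3x3 intrinsics, pixels), "extrinsics" (4x4, takes a point from camera to world coordinates). Camera axes: x right, y up, looking along -z (the intrinsics and any distortion apply to the point x, -y, -z); pixel columns grow to the right and rows downward; lengths in m; the calibration is good to about 2 mm. A picture is of the moment at which its call begins: read the wrist's pose just before it. camera_params takes no time and is no camera call; for the wrist camera it gives the pose at the moment of the call.
- bot.close_job(): hands the job in, once; it reports no verdict.
Trained networks look in the newest picture that a camera, given by its name, has taken for a name from the list of things; names that differ only in an ending like _2 or _b are one class to them, and where a whole thing is asked for, a point or a joint stands for the part that bears it (a point fixed in the world has none). Each returns a list of dicts, best first, with "score" (0 to 1); they miss things now and then, are a little off and sometimes report something else, mostly with a low value. They report only what shows in the picture. A call takes as long as a camera call.
- finder.boxes_of(name, camera): "centre" ([x, y, z] in m, in the coordinates of the camera as it stood for that picture, good to about 4 mm: the middle of the surface that is visible of it).
The state is a dict: "time": time; "joint_pos": joint angles; "dq": joint speeds; "joint_torque": joint torques, N m; "tcp_pos": TCP position; "tcp_rot": TCP orientation; "force": force on the tool from outside, world axes, zero at the start; "torque": the same for the moment, N m; "grip_width": opening from 0.0 (shut) to 1.0 (fully open).
Only numpy, scipy, OpenCV 4.12 (cv2) and the standard library are available. Lean on these libraries where they do the work, as an engineer would, in place of code of your own. Each camera call takes 0.05 s, during which the arm holds its last target.

## Working session

There is one attempt and no reset: what is moved stays moved. The work goes in short steps, Python scripts to look and compute and a shell command to move; the robot and the scene stay as the last step left them, time stands still between calls to the robot, and variables do not carry over. Pictures are saved under pics/ and viewed, and the job is handed in when it is done.

```bash
mkdir -p pics; ls; python3 - <<'E'
from workcell import sensors, cams, bot, finder
import cv2,numpy as np
print(sensors.read_state())
for c in ["scene","top","wrist"]:
    im=cams.capture(c); cv2.imwrite(f"pics/{c}0.png",im[:,:,::-1])
    P=cams.camera_params(c);E=np.array(P["extrinsics"]);print(c,np.round(P["intrinsics"],1).tolist(),np.round(E,3).tolist())
    if c!="wrist":
        for n in ["chest","lid","tab","knee","knob","jam_jar","nut_jar","bread_tin"]:
            for d in finder.boxes_of(n,c)[:2]:
                print(c,n,round(d["score"],2),np.round((E@np.r_[d["centre"],1])[:3],3))
E
```

```text
pics
{'time': 0.0, 'joint_pos': array([ 1.06299204e+00,  5.33432274e-02,  1.61429793e+00,  3.93604023e-05,
        1.47598260e+00, -1.19015666e-01]), 'dq': array([-7.83732518e-05,  1.28421564e-03,  6.29204213e-04,  4.87308593e-04,
       -6.30548336e-04,  4.77903714e-04]), 'joint_torque': array([-1.26541134e-03, -3.93674612e+01, -3.70178461e+01, -1.97927429e-04,
        7.06337829e-03,  1.52291909e-05]), 'tcp_pos': array([0.23661289, 0.5778119 , 0.23006911]), 'tcp_rot': array([-6.06745998e-01, -3.08176676e+00,  3.01543021e-03]), 'force': array([-0.26106845,  0.13109029,  0.21549532]), 'torque': array([ 0.02843402, -0.01457475, -0.02061909]), 'grip_width': 0.9999195805198066}
scene [[363.6, 0.0, 257.3], [0.0, 363.6, 185.3], [0.0, 0.0, 1.0]] [[-0.834, -0.385, 0.395, 1.067], [0.552, -0.591, 0.589, 0.723], [0.007, 0.709, 0.705, 1.005], [0.0, 0.0, 0.0, 1.0]]
scene chest 0.69 [ 0.596 -0.016  0.119]
scene chest 0.4 [0.649 0.425 0.095]
scene lid 0.62 [ 0.576 -0.04   0.122]
scene tab 0.64 [ 0.569 -0.046  0.123]
scene knee 0.27 [ 0.595 -0.016  0.122]
scene jam_jar 0.84 [0.646 0.424 0.094]
scen
[... 163 characters left out ...]

top [[352.3, 0.0, 248.0], [0.0, 352.3, 187.9], [0.0, 0.0, 1.0]] [[0.015, 0.996, -0.082, 0.432], [-1.0, 0.014, -0.022, -0.061], [-0.021, 0.083, 0.996, 1.468], [0.0, 0.0, 0.0, 1.0]]
top chest 0.78 [ 0.56  -0.068  0.126]
top lid 0.75 [ 0.562 -0.065  0.122]
top tab 0.62 [ 0.566 -0.065  0.123]
top knob 0.61 [ 0.528 -0.276  0.037]
top knob 0.4 [ 0.428 -0.535  0.105]
top jam_jar 0.84 [0.63  0.399 0.119]
top nut_jar 0.92 [0.431 0.429 0.128]
top nut_jar 0.53 [ 0.527 -0.275  0.04 ]
top bread_tin 0.85 [ 0.427 -0.538  0.104]
wrist [[270.4, 0.0, 255.5], [0.0, 270.4, 191.5], [0.0, 0.0, 1.0]] [[0.379, -0.894, -0.24, 0.176], [0.926, 0.365, 0.099, 0.603], [-0.001, -0.26, 0.966, 0.374], [0.0, 0.0, 0.0, 1.0]]
```

View pics/scene0.png

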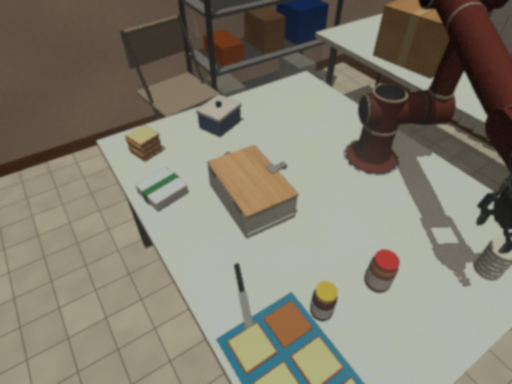

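View pics/top0.png

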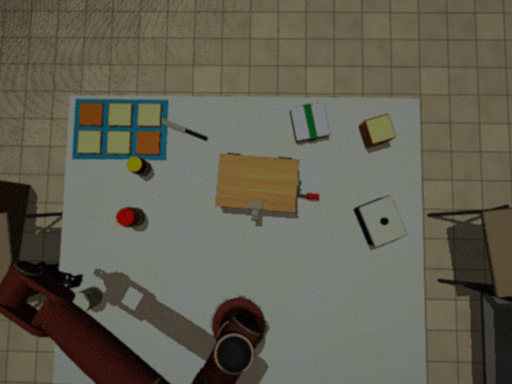

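The scene picture shows the chest with its tab towards the robot. In the top picture the tab is near (256,216), the lid corners near (219,153), (299,158), (297,213) and (217,207), and the knob near (313,197) on the right. The tin is at (380,221), and the jars are on the left at (138,165) and (128,216). Next I fit the lid's pose.

```bash
cat > h.py <<'E'
import numpy as np,cv2
from workcell import sensors,cams,bot,finder
from scipy.spatial.transform import Rotation as R
def pix2w(uv,P,z):
    K=np.array(P["intrinsics"]);E=np.array(P["extrinsics"])
    d=np.linalg.inv(K)@np.array([uv[0],uv[1],1.]); d=E[:3,:3]@np.array([d[0],-d[1],-d[2]]); o=E[:3,3]
    return o+d*(z-o[2])/d[2]
def w2pix(p,P):
    K=np.array(P["intrinsics"]);E=np.array(P["extrinsics"])
    c=E[:3,:3].T@(np.array(p)-E[:3,3]); q=K@np.array([c[0],-c[1],-c[2]]); return q[:2]/q[2]
E
python3 - <<'E'
from h import *
im=cv2.imread("pics/top0.png");P=cams.camera_params("top")
hsv=cv2.cvtColor(im,cv2.COLOR_BGR2HSV)
m=cv2.inRange(hsv,(8,70,90),(25,255,255));m[:, :200]=0;m[:,320:]=0;m[:140]=0;m[230:]=0
cs=max(cv2.findContours(m,0,1)[0],key=cv2.contourArea)
pts=np.array([pix2w(p,P,.122)[:2] for p in cs[:,0]],np.float32)
r=cv2.minAreaRect(pts*1000);print(r); print(cv2.boxPoints(r))
red=cv2.inRange(hsv,(0,150,80),(8,255,255))|cv2.inRange(hsv,(172,150,80),(180,255,255))
red[:, :300]=0;red[:,330:]=0
y,x=np.nonzero(red);print("knob",x.mean(),y.mean(),len(x),pix2w((x.mean(),y.mean()),P,.04))
c=cv2.resize(im[140:240,200:340],None,fx=5,fy=5,interpolation=cv2.INTER_CUBIC);cv2.imwrite("pics/crop0.png",c)
E
```

```text
((565.1895141601562, -65.50579833984375), (306.619384765625, 204.72850036621094), 85.98974609375)
[[ 452.3542   -211.28128 ]
 [ 656.58136  -225.59897 ]
 [ 678.02484    80.269684]
 [ 473.79767    94.58737 ]]
knob 312.84615384615387 195.78846153846155 52 [ 0.52192551 -0.29247672  0.04      ]
```

View pics/crop0.png

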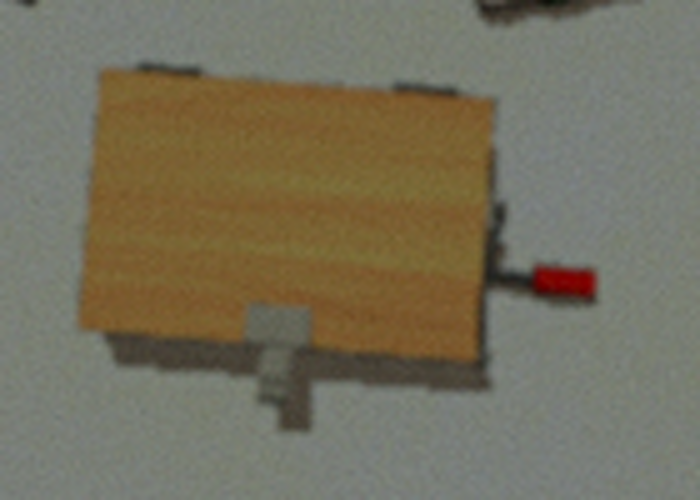

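Lid fit: 306.6 x 204.7 mm, which matches the given 306 x 204, with yaw about -4°. This predicts the knob at (0.521,-0.292), and I measured (0.522,-0.2925). Next I work out the shift to the pre-grasp pose.

```bash
cat >> h.py <<'E'
YAW=np.radians(-4.01); ex=np.array([np.cos(YAW),np.sin(YAW),0]); ey=np.array([-np.sin(YAW),np.cos(YAW),0])
C0=np.array([.5652,-.0655,0])+.002*ex
def own(x,y,z): return C0+ex*x/1000+ey*y/1000+np.array([0,0,z/1000])
def togo(tgt,ydir=None):
    s=sensors.read_state(); Rt=R.from_rotvec(s["tcp_rot"]); 
    x,y,z=Rt.as_matrix().T; print("t",round(s["time"],2),"tcp",np.round(s["tcp_pos"],4),"x",np.round(x,3),"y",np.round(y,3),"z",np.round(z,3),"F",np.round(s["force"],1),"w",round(s["grip_width"],3))
    yd=ey if ydir is None else ydir
    if y@yd<0: yd=-yd
    zt=np.array([0,0,-1.]);T=R.from_matrix(np.c_[np.cross(yd,zt),yd,zt])
    print("turn(tool)",np.round((Rt.inv()*T).as_rotvec(),3),"shift tool mm",np.round(Rt.inv().apply(tgt-s["tcp_pos"])*1000,1),"after turn",np.round(T.inv().apply(tgt-s["tcp_pos"])*1000,1))
E
python3 - <<'E'
from h import *
print(own(-138,0,116),own(-22,-229,139))
P=cams.camera_params("top");print(w2pix(own(-138,0,121),P))
togo(own(-138,0,200))
E
```

```text
[ 0.42953295 -0.05598944  0.116     ] [ 0.52923486 -0.29254076  0.139     ]
[253.96092027 217.83952132]
t 0.95 tcp [0.2369 0.5783 0.2313] x [-0.925  0.379  0.   ] y [ 0.379  0.925 -0.   ] z [-0. -0. -1.] F [ 0.9 -0.6  0.8] w 0.999
turn(tool) [-0.    -0.    -0.319] shift tool mm [-418.7 -513.9   31.3] after turn [-236.5 -619.3   31.3]
```

```bash
python3 -m handwheel '[[0,0,0,0,0,-0.107,85],[0,0,0,0,0,-0.106,85],[0,0,0,0,0,-0.106,85],[-11,-28,0,0,0,0,85],[-11,-28,0,0,0,0,85]]'; python3 -c "
from h import *
togo(own(-138,0,200))"
```

```text
time: 1.37
tcp_pos: [0.2547, 0.5209, 0.231]
tcp_rot: [-0.106, -3.14, 0.001]
force: [-0.1, 0.5, 0.7]
grip_width: 0.996
t 1.37 tcp [0.2547 0.5209 0.231 ] x [-0.998  0.067  0.   ] y [ 0.067  0.998 -0.   ] z [-0. -0. -1.] F [-0.1  0.5  0.7] w 0.996
turn(tool) [-0.    -0.     0.003] shift tool mm [-213.3 -563.8   31.2] after turn [-214.7 -563.2   31. ]
```

```bash
python3 -m handwheel '[[-14,-36,0,0,0,0,85],[-14,-36,0,0,0,0,85],[-14,-36,0,0,0,0,85],[-14,-36,0,0,0,0,85],[-14,-36,0,0,0,0,85]]' >/dev/null;  python3 -m handwheel '[[-14,-36,0,0,0,0,70],[-14,-36,0,0,0,0,70],[-14,-36,0,0,0,0,70],[-14,-36,0,0,0,0,70],[-14,-36,0,0,0,0,70]]'>/dev/null; python3 -m handwheel '[[-14,-36,0,0,0,0,70],[-14,-36,0,0,0,0,60],[-14,-36,0,0,0,0,60],[-14,-36,0,0,0,0,60],[-10,-20,0,0,0,0,60]]'; python3 -c "
from h import *
togo(own(-138,0,200))"
```

```text
time: 2.62
tcp_pos: [0.4243, -0.0195, 0.2317]
tcp_rot: [0.115, 3.138, -0.002]
force: [-0.2, 0.8, 0.1]
grip_width: 0.704
t 2.62 tcp [ 0.4243 -0.0195  0.2317] x [-0.997  0.073 -0.001] y [ 0.073  0.997 -0.001] z [ 0.001 -0.001 -1.   ] F [-0.2  0.8  0.1] w 0.704
turn(tool) [-0.001  0.001 -0.003] shift tool mm [ -7.9 -36.   31.7] after turn [ -7.8 -36.1  31.7]
```

```bash
python3 -m handwheel '[[-4,-18,0,0,0,0,60],[-4,-12,0,0,0,0,60],[0,0,0,0,0,0,60],[0,0,0,0,0,0,60]]'; python3 - <<'E'
from h import *
togo(own(-138,0,200))
im=cams.capture("wrist");P=cams.camera_params("wrist");E=np.array(P["extrinsics"])
print([(round(d["score"],2),np.round((E@np.r_[d["centre"],1])[:3],3)) for d in finder.boxes_of("tab","wrist")])
im=im[:,:,::-1].copy();u=w2pix(own(-138,0,121),P);print(u);cv2.circle(im,tuple(int(v) for v in u),4,(0,0,255),1)
cv2.imwrite("pics/wrist1.png",im)
E
```

```text
time: 2.95
tcp_pos: [0.4297, -0.0469, 0.2313]
tcp_rot: [-0.112, -3.139, -0.001]
force: [0.0, -1.2, -0.2]
grip_width: 0.703
t 2.95 tcp [ 0.4297 -0.0469  0.2313] x [-0.997  0.071  0.   ] y [0.071 0.997 0.   ] z [-0.  0. -1.] F [ 0.  -1.2 -0.2] w 0.703
turn(tool) [ 0.    -0.    -0.001] shift tool mm [-0.4 -9.1 31.3] after turn [-0.4 -9.1 31.3]
[(0.89, array([ 0.501, -0.058,  0.124]))]
[245.37449841 189.66316286]
```

View pics/wrist1.png

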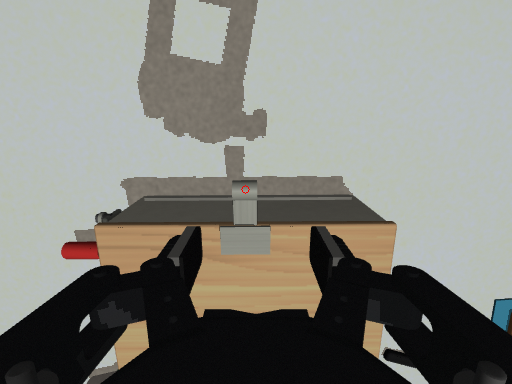

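The predicted tab centre (245,190) falls on the tab's round end in the picture. Now I descend and grasp.

```bash
python3 -m handwheel '[[0,-9,20,0,0,0,60],[0,0,30,0,0,0,60],[0,0,30,0,0,0,60],[0,0,25,0,0,0,60],[0,0,15,0,0,0,60]]';python3 -m handwheel '[[0,0,10,0,0,0,60],[0,0,5,0,0,0,60],[0,0,0,0,0,0,60],[0,0,0,0,0,0,60]]'; python3 - <<'E'
from h import *
togo(own(-138,0,97))
E
```

```text
time: 3.47
tcp_pos: [0.4273, -0.054, 0.1081]
tcp_rot: [-0.107, -3.136, -0.002]
force: [0.7, -1.0, 0.6]
grip_width: 0.703
time: 3.8
tcp_pos: [0.4299, -0.0555, 0.0973]
tcp_rot: [0.109, 3.138, -0.001]
force: [-0.4, -0.8, 0.6]
grip_width: 0.7
t 3.8 tcp [ 0.4299 -0.0555  0.0973] x [-0.998  0.069 -0.002] y [ 0.069  0.998 -0.   ] z [ 0.002 -0.    -1.   ] F [-0.4 -0.8  0.6] w 0.7
turn(tool) [-0.     0.002  0.001] shift tool mm [ 0.3 -0.5  0.3] after turn [ 0.3 -0.5  0.3]
```

```bash
python3 -m handwheel '[[0,0,0,0,0,0,10],[0,0,0,0,0,0,10],[0,0,0,0,0,0,10],[0,0,0,0,0,0,10],[0,0,0,0,0,0,10]]'; python3 -m handwheel '[[0,0,0,0,0,0,10],[0,0,0,0,0,0,10],[0,0,0,0,0,0,10],[0,0,0,0,0,0,10]]'; python3 - <<'E'
from h import *
# arc table: shifts in tool (x=-ownx, z=down)
a=np.radians(np.r_[np.arange(0,61,3),60.2])+np.arctan2(6,238)
x=100-238*np.cos(a);z=110+238*np.sin(a)
print(np.round(np.c_[-np.diff(x),-np.diff(z)],1).tolist())
E
```

```text
time: 4.22
tcp_pos: [0.4299, -0.0577, 0.0979]
tcp_rot: [0.109, 3.138, -0.008]
force: [-2.9, -6.4, 2.7]
grip_width: 0.269
time: 4.55
tcp_pos: [0.4299, -0.0577, 0.0979]
tcp_rot: [0.11, 3.138, -0.008]
force: [-2.2, -7.9, 3.0]
grip_width: 0.269
[[-0.6, -12.4], [-1.3, -12.4], [-1.9, -12.3], [-2.6, -12.2], [-3.2, -12.0], [-3.8, -11.9], [-4.5, -11.6], [-5.1, -11.4], [-5.6, -11.1], [-6.2, -10.8], [-6.8, -10.5], [-7.3, -10.1], [-7.8, -9.7], [-8.3, -9.3], [-8.8, -8.8], [-9.3, -8.3], [-9.7, -7.9], [-10.1, -7.3], [-10.4, -6.8], [-10.8, -6.2], [-0.7, -0.4]]
```

```bash
python3 -m handwheel '[[-0.6,-2,-12.4,0,0,0,10],[-1.3,0,-12.4,0,0,0,10],[-1.9,0,-12.3,0,0,0,10],[-2.6,0,-12.2,0,0,0,10],[-3.2,0,-12,0,0,0,10]]'; python3 -c "
from h import *
togo(own(-138,0,97))"
```

```text
time: 4.97
tcp_pos: [0.4386, -0.0583, 0.1574]
tcp_rot: [0.11, 3.139, 0.0]
force: [5.8, -1.0, -7.8]
grip_width: 0.269
t 4.97 tcp [ 0.4386 -0.0583  0.1574] x [-0.998  0.07  -0.   ] y [0.07  0.998 0.   ] z [ 0.  0. -1.] F [ 5.8 -1.  -7.8] w 0.269
turn(tool) [0. 0. 0.] shift tool mm [ 9.2  1.7 60.4] after turn [ 9.2  1.7 60.4]
```

```bash
python3 -m handwheel '[[-3.8,0,-11.9,0,0,0,10],[-4.5,0,-11.6,0,0,0,10],[-5.1,0,-11.4,0,0,0,10],[-5.6,0,-11.1,0,0,0,10],[-6.2,0,-10.8,0,0,0,10]]'; python3 -m handwheel '[[-6.8,0,-10.5,0,0,0,10],[-7.3,0,-10.1,0,0,0,10],[-7.8,0,-9.7,0,0,0,10],[-8.3,0,-9.3,0,0,0,10]]'; python3 -c "
from h import *
togo(own(-138,0,97))"
```

```text
time: 5.38
tcp_pos: [0.4635, -0.0599, 0.2147]
tcp_rot: [-0.109, -3.137, -0.001]
force: [2.3, 0.4, -8.3]
grip_width: 0.267
time: 5.72
tcp_pos: [0.4934, -0.0619, 0.2541]
tcp_rot: [-0.109, -3.136, -0.001]
force: [1.1, 0.5, -6.3]
grip_width: 0.269
t 5.72 tcp [ 0.4934 -0.0619  0.2541] x [-0.998  0.07   0.004] y [0.07  0.998 0.001] z [-0.004  0.001 -1.   ] F [ 1.1  0.5 -6.3] w 0.269
turn(tool) [ 0.001 -0.004  0.   ] shift tool mm [ 63.6   1.4 157.3] after turn [ 64.2   1.5 157.1]
```

```bash
python3 -m handwheel '[[-8.8,0,-8.8,0,0,0,10],[-9.3,0,-8.3,0,0,0,10],[-9.7,0,-7.9,0,0,0,10],[-5,0,-3.7,0,0,0,10],[-5,0,-3.6,0,0,0,10]]'; python3 -m handwheel '[[-5.2,0,-3.4,0,0,0,10],[-5.2,0,-3.4,0,0,0,10],[-5.4,0,-3.1,0,0,0,10],[-5.4,0,-3.1,0,0,0,10],[0,0,0,0,0,0,10]]'; python3 - <<'E'
from h import *
togo(own(-14,0,300))
for c in("scene","top"):cv2.imwrite(f"pics/{c}2.png",cams.capture(c)[:,:,::-1])
E
```

```text
time: 6.13
tcp_pos: [0.5316, -0.0644, 0.2868]
tcp_rot: [-0.109, -3.138, -0.001]
force: [-1.1, 1.3, -2.9]
grip_width: 0.265
time: 6.55
tcp_pos: [0.5542, -0.066, 0.3005]
tcp_rot: [0.109, 3.137, 0.001]
force: [0.3, 3.4, -0.3]
grip_width: 0.272
t 6.55 tcp [ 0.5542 -0.066   0.3005] x [-0.998  0.069 -0.003] y [0.069 0.998 0.001] z [ 0.003  0.001 -1.   ] F [ 0.3  3.4 -0.3] w 0.272
turn(tool) [0.001 0.003 0.001] shift tool mm [1.1 1.2 0.5] after turn [1.1 1.2 0.5]
```

View pics/scene2.png

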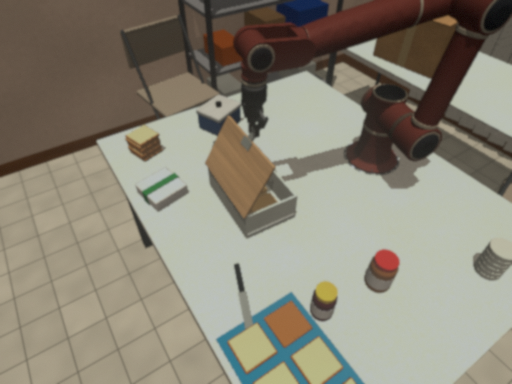

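The lid is up in the gripper: its front edge shows at (243,130) and the tab at (248,143). The vertical load has dropped to about 0, so the stay may be carrying the lid. I check the knob.

```bash
python3 - <<'E'
from h import *
im=cv2.imread("pics/top2.png");P=cams.camera_params("top")
print(w2pix(own(-22,-229,139),P),w2pix(own(-30,-229,30),P))
cv2.imwrite("pics/crop2.png",cv2.resize(im[130:250,190:350],None,fx=5,fy=5,interpolation=cv2.INTER_CUBIC))
E
```

```text
[317.13477144 192.25857349] [312.3250464 196.0999922]
```

View pics/crop2.png

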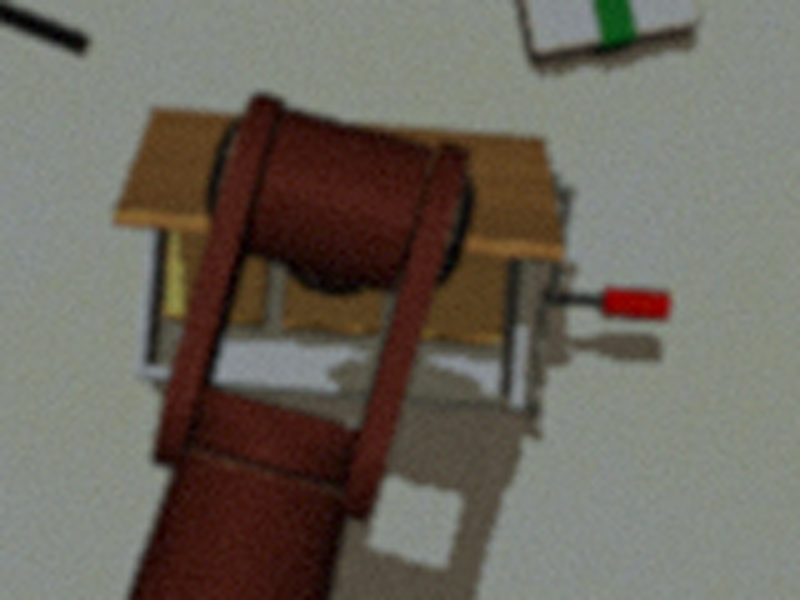

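```bash
cat >> h.py <<'E'
def knob(name):
    im=cams.capture("top")[:,:,::-1].copy();cv2.imwrite(f"pics/{name}.png",im)
    hsv=cv2.cvtColor(im,cv2.COLOR_BGR2HSV)
    red=cv2.inRange(hsv,(0,150,80),(8,255,255))|cv2.inRange(hsv,(172,150,80),(180,255,255))
    red[:, :300]=0;red[:,330:]=0;red[:150]=0;red[250:]=0
    y,x=np.nonzero(red);print("knob px",x.mean(),y.mean(),len(x))
    P=cams.camera_params("top")
    for t in (0,5,10,20,30,40):
        a=np.arctan2(49,78)-np.radians(t); print(t,np.round(w2pix(own(-100+92.1*np.cos(a),-229,90+92.1*np.sin(a)+6),P),1))
E
python3 -c "
from h import *
knob('k2')"
python3 -m handwheel '[[-2.6,0,-1.4,0,0,0,10],[-1.8,0,-0.9,0,0,0,10],[0,0,0,0,0,0,10],[0,0,0,0,0,0,10]]'; python3 -c "
from h import *
knob('k3')"
```

```text
knob px 316.8095238095238 190.31746031746033 63
0 [317.4 192.1]
5 [317.2 191.2]
10 [316.9 190.5]
20 [316.3 189.6]
30 [315.6 189.4]
40 [314.9 189.9]
time: 7.03
tcp_pos: [0.5577, -0.0662, 0.3024]
tcp_rot: [0.109, 3.138, 0.001]
force: [1.9, 5.3, 1.7]
grip_width: 0.267
knob px 317.1587301587302 191.85714285714286 63
0 [317.4 192.1]
5 [317.2 191.2]
10 [316.9 190.5]
20 [316.3 189.6]
30 [315.6 189.4]
40 [314.9 189.9]
```

The knob moved from row 190.3 to 191.9, and straight predicts 192.1, so the knee has snapped. I push a touch farther to feel the stop.

```bash
python3 -m handwheel '[[-1.8,0,-1,0,0,0,10],[-1.8,0,-1,0,0,0,10],[0,0,0,0,0,0,10],[0,0,0,0,0,0,10]]'; python3 -c "
from h import *
togo(own(-14,0,300))
knob('k4')"
```

```text
time: 7.42
tcp_pos: [0.5592, -0.0663, 0.3031]
tcp_rot: [-0.11, -3.135, -0.002]
force: [-6.1, 5.6, 0.4]
grip_width: 0.268
t 7.42 tcp [ 0.5592 -0.0663  0.3031] x [-0.998  0.07   0.005] y [0.07  0.998 0.001] z [-0.005  0.001 -1.   ] F [-6.1  5.6  0.4] w 0.268
turn(tool) [ 0.001 -0.005  0.   ] shift tool mm [6.1 1.2 3.2] after turn [6.1 1.2 3.1]
knob px 317.241935483871 191.90322580645162 62
0 [317.4 192.1]
5 [317.2 191.2]
10 [316.9 190.5]
20 [316.3 189.6]
30 [315.6 189.4]
40 [314.9 189.9]
```

The stop is felt (Fx -6 N), so I relax and let go.

```bash
python3 -m handwheel '[[2,0,1,0,0,0,10],[0,0,0,0,0,0,10],[0,0,0,0,0,0,60],[0,0,0,0,0,0,60],[0,0,0,0,0,0,60]]'; python3 -m handwheel '[[0,0,0,0,0,0,60],[0,0,-10,0,0,0,60],[0,0,-25,0,0,0,60],[0,0,-30,0,0,0,60],[0,0,-30,0,0,0,60]]';  python3 -c "
from h import *
togo(own(-22,-234,250))
knob('k5')
cv2.imwrite('pics/scene5.png',cams.capture('scene')[:,:,::-1])"
```

```text
time: 7.88
tcp_pos: [0.5591, -0.0675, 0.303]
tcp_rot: [0.111, 3.138, -0.003]
force: [0.2, 0.1, 0.0]
grip_width: 0.682
time: 8.3
tcp_pos: [0.5585, -0.0668, 0.3989]
tcp_rot: [-0.11, -3.139, 0.0]
force: [0.5, -0.7, -0.7]
grip_width: 0.709
t 8.3 tcp [ 0.5585 -0.0668  0.3989] x [-0.998  0.07   0.001] y [ 0.07   0.998 -0.   ] z [-0.001 -0.    -1.   ] F [ 0.5 -0.7 -0.7] w 0.709
turn(tool) [-0.    -0.001 -0.   ] shift tool mm [  13.2 -232.1  149. ] after turn [  13.4 -232.2  148.9]
knob px 317.09375 191.96875 64
0 [317.4 192.1]
5 [317.2 191.2]
10 [316.9 190.5]
20 [316.3 189.6]
30 [315.6 189.4]
40 [314.9 189.9]
```

View pics/scene5.png

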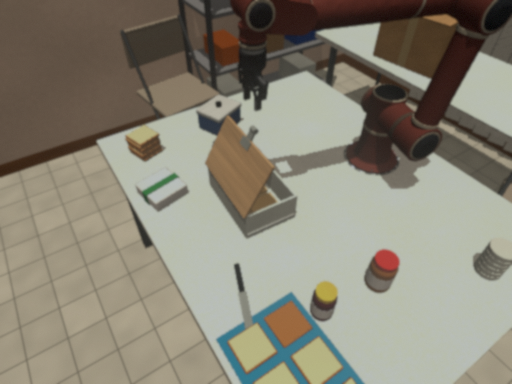

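The lid stands open and untouched, with its edge at (240,130) and the tab at (250,135). Now I move over above the knob with the fingers shut.

```bash
python3 -m handwheel '[[0,-30,0,0,0,0,0],[2,-36,0,0,0,0,0],[2,-36,0,0,0,0,0],[2,-36,0,0,0,0,0],[2,-36,0,0,0,0,0]]';  python3 -m handwheel '[[2,-36,0,0,0,0,0],[2,-20,0,0,0,0,0],[0,0,20,0,0,0,0],[0,0,30,0,0,0,0],[0,0,30,0,0,0,0]]'; python3 -c "
from h import *
togo(own(-20,-234,170))
knob('k6')
cv2.imwrite('pics/wrist6.png',cams.capture('wrist')[:,:,::-1])"
```

```text
time: 8.82
tcp_pos: [0.5382, -0.2414, 0.3981]
tcp_rot: [0.109, 3.139, -0.001]
force: [0.2, 0.0, 0.2]
grip_width: 0.006
time: 9.23
tcp_pos: [0.531, -0.2967, 0.3184]
tcp_rot: [0.112, 3.137, -0.004]
force: [0.5, 0.5, -0.8]
grip_width: -0.001
t 9.23 tcp [ 0.531  -0.2967  0.3184] x [-0.997  0.071 -0.003] y [ 0.071  0.997 -0.002] z [ 0.003 -0.002 -1.   ] F [ 0.5  0.5 -0.8] w -0.001
turn(tool) [-0.002  0.003 -0.001] shift tool mm [  0.5  -0.7 148.4] after turn [  0.   -1.  148.4]
knob px 318.7391304347826 195.1304347826087 23
0 [317.4 192.1]
5 [317.2 191.2]
10 [316.9 190.5]
20 [316.3 189.6]
30 [315.6 189.4]
40 [314.9 189.9]
```

View pics/wrist6.png

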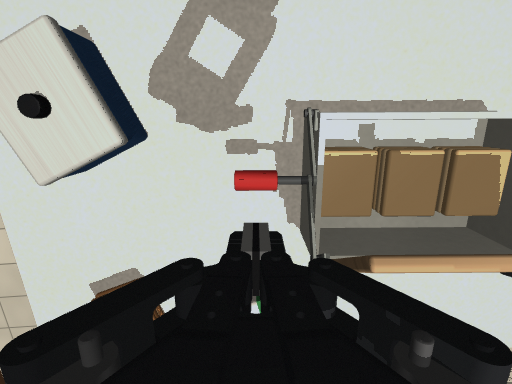

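In the wrist view the knob spans columns 235–277 under the shut fingers at column 256, and the lid and bars start right of column 303. I shift 6 mm outward and descend.

```bash
python3 -m handwheel '[[0,-6,35,0,0,0,0],[0,0,40,0,0,0,0],[0,0,38,0,0,0,0],[0,0,20,0,0,0,0],[0,0,10,0,0,0,0]]';  python3 -m handwheel '[[0,0,0,0,0,0,0],[0,0,0,0,0,0,0]]'; python3 -c "
from h import *
togo(own(-20,-240,95))"
```

```text
time: 9.75
tcp_pos: [0.5293, -0.3005, 0.1721]
tcp_rot: [-0.109, -3.136, -0.004]
force: [1.0, 0.1, -0.4]
grip_width: -0.002
time: 9.92
tcp_pos: [0.5313, -0.302, 0.1769]
tcp_rot: [0.109, 3.137, -0.003]
force: [-0.7, 0.5, 0.8]
grip_width: 0.002
t 9.92 tcp [ 0.5313 -0.302   0.1769] x [-0.998  0.07  -0.002] y [ 0.07   0.998 -0.002] z [ 0.002 -0.002 -1.   ] F [-0.7  0.5  0.8] w 0.002
turn(tool) [-0.002  0.002  0.   ] shift tool mm [ 0.9 -1.6 81.9] after turn [ 0.7 -1.7 81.9]
```

```bash
python3 -m handwheel '[[0,0,12,0,0,0,0],[0,0,12,0,0,0,0],[-3,0,8,0,0,0,0],[-4,0,9,0,0,0,0],[-4,0,10,0,0,0,0]]';  python3 -m handwheel '[[-2,0,11,0,0,0,0],[-1,0,11,0,0,0,0],[0,0,10,0,0,0,0],[0,0,2,0,0,0,0]]'; python3 -c "
from h import *
togo(own(-20,-240,200))
knob('k7')
cv2.imwrite('pics/scene7.png',cams.capture('scene')[:,:,::-1])"
```

```text
time: 10.33
tcp_pos: [0.5434, -0.3027, 0.1249]
tcp_rot: [0.11, 3.135, -0.003]
force: [4.5, -0.4, 5.7]
grip_width: 0.002
time: 10.67
tcp_pos: [0.5444, -0.302, 0.0881]
tcp_rot: [-0.109, -3.138, -0.001]
force: [-0.5, -0.0, -0.1]
grip_width: 0.004
t 10.67 tcp [ 0.5444 -0.302   0.0881] x [-0.998  0.069  0.001] y [0.069 0.998 0.001] z [-0.001  0.001 -1.   ] F [-0.5 -0.  -0.1] w 0.004
turn(tool) [ 0.001 -0.001  0.001] shift tool mm [  13.9   -2.6 -111.9] after turn [  13.8   -2.7 -111.9]
knob px nan nan 0
0 [317.4 192.1]
5 [317.2 191.2]
10 [316.9 190.5]
20 [316.3 189.6]
30 [315.6 189.4]
40 [314.9 189.9]h.py:26: RuntimeWarning: Mean of empty slice.
  y,x=np.nonzero(red);print("knob px",x.mean(),y.mean(),len(x))
  ret = ret.dtype.type(ret / rcount)
```

View pics/scene7.png

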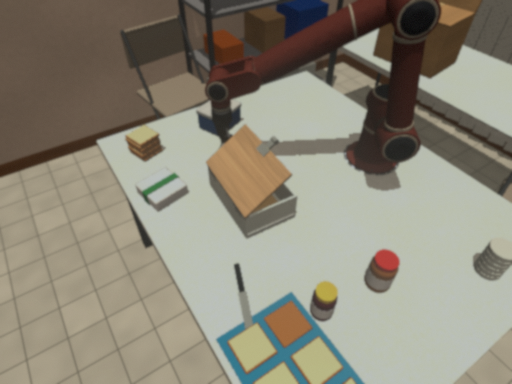

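View pics/k7.png

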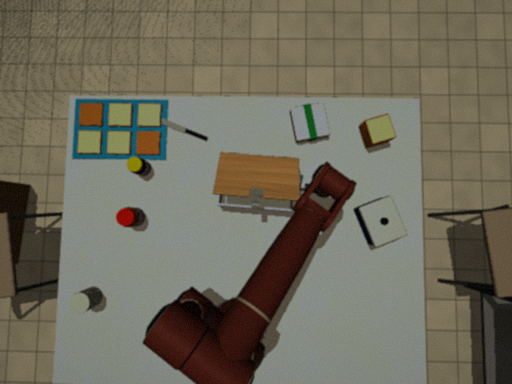

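The knee is broken and the lid is sinking: the scene view shows its tab down at (268,146). I lift straight up and out to get clear.

```bash
python3 -m handwheel '[[0,0,-25,0,0,0,0],[0,0,-40,0,0,0,0],[0,0,-40,0,0,0,0],[0,0,-40,0,0,0,0],[0,0,-40,0,0,0,0]]';  python3 -m handwheel '[[20,0,-20,0,0,0,0],[20,0,0,0,0,0,0],[20,0,0,0,0,0,0],[0,0,0,0,0,0,0],[0,0,0,0,0,0,0]]'; for i in 1 2 3 4 5 6 7 8; do python3 -m handwheel '[[0,0,0,0,0,0,0],[0,0,0,0,0,0,0],[0,0,0,0,0,0,0],[0,0,0,0,0,0,0],[0,0,0,0,0,0,0]]' >/dev/null; done; python3 -c "
from h import *
togo(own(-20,-240,200))
knob('k8')
cv2.imwrite('pics/scene8.png',cams.capture('scene')[:,:,::-1])"
```

```text
time: 11.18
tcp_pos: [0.5433, -0.3018, 0.2755]
tcp_rot: [-0.11, -3.137, -0.002]
force: [1.0, 0.5, 0.5]
grip_width: 0.0
time: 11.6
tcp_pos: [0.4836, -0.2979, 0.2942]
tcp_rot: [-0.111, -3.139, -0.001]
force: [0.1, -0.1, -0.2]
grip_width: -0.0
t 14.93 tcp [ 0.4844 -0.2981  0.2946] x [-0.998  0.07  -0.   ] y [ 0.07   0.998 -0.   ] z [ 0. -0. -1.] F [-0.5 -0.8  0.7] w -0.0
turn(tool) [-0.  0.  0.] shift tool mm [-46.3  -2.4  94.6] after turn [-46.3  -2.4  94.6]
knob px 311.7857142857143 195.42857142857142 42
0 [317.4 192.1]
5 [317.2 191.2]
10 [316.9 190.5]
20 [316.3 189.6]
30 [315.6 189.4]
40 [314.9 189.9]
```

View pics/scene8.png

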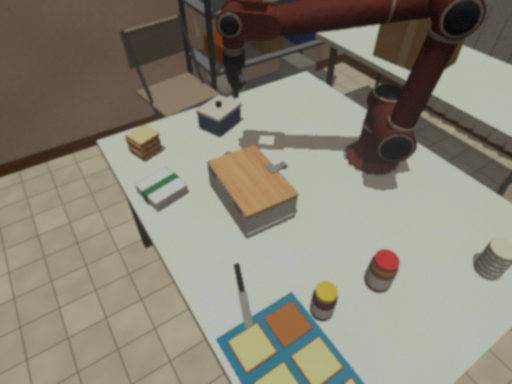

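View pics/k8.png

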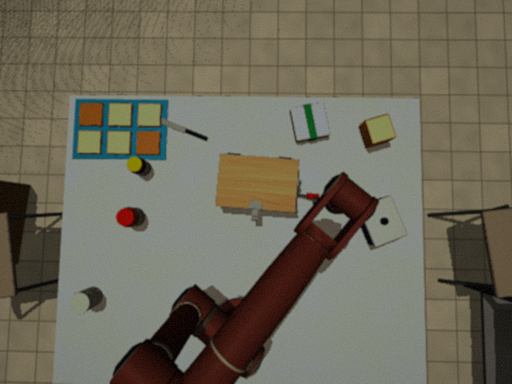

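The lid looks shut, with the tab at (277,167) in the scene view as at the start. I wait a few more seconds and compare with the first picture.

```bash
for i in 1 2 3 4 5 6 7 8; do python3 -m handwheel '[[0,0,0,0,0,0,0],[0,0,0,0,0,0,0],[0,0,0,0,0,0,0],[0,0,0,0,0,0,0],[0,0,0,0,0,0,0]]' >/dev/null; done; python3 -c "
from h import *
im=cams.capture('scene')[:,:,::-1].copy();cv2.imwrite('pics/scene9.png',im)
for n in ('scene0','scene8'):
    a=cv2.imread('pics/%s.png'%n);d=cv2.absdiff(a,im)
    for nm,r in dict(lid=(140,235,200,305),jam=(275,325,305,345),nut=(245,295,360,405),tin=(90,140,190,245)).items():
        b=d[r[0]:r[1],r[2]:r[3]];print(n,nm,b.mean().round(2),np.percentile(b,99))
    p,_=cv2.phaseCorrelate(*[cv2.cvtColor(q[140:235,200:305],6).astype(np.float32) for q in (a,im)]);print(p)
print(sensors.read_state()['time'])"
```

```text
scene0 lid 6.15 69.0
scene0 jam 3.43 6.0
scene0 nut 3.46 6.0
scene0 tin 4.66 64.0
(0.041648312034880064, 0.06801058280134242)
scene8 lid 0.72 2.0
scene8 jam 0.74 3.0
scene8 nut 0.77 3.0
scene8 tin 0.78 3.0
(-0.001167551169487524, -0.019729714658069497)
18.4167
```

```bash
python3 -c "
from h import *
a=[cv2.resize(cv2.imread('pics/%s.png'%n)[85:240,185:310],None,fx=3,fy=3) for n in ('scene0','scene9')];cv2.imwrite('pics/cmp.png',np.hstack(a))"
```

```text
(no output)
```

View pics/cmp.png

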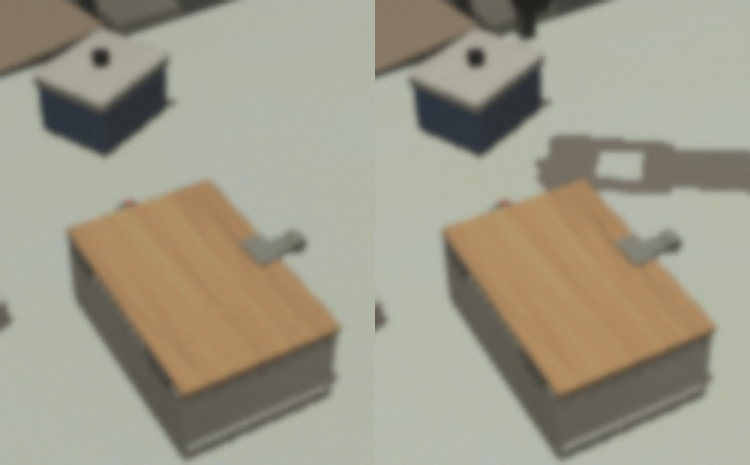

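Side by side, start and now show the same shut lid (tab at about (290,245) in both) and the same tin. Only the arm and its shadow differ. I hand in.

```bash
python3 -c "
from workcell import bot
print(bot.close_job())"
```

```text
the job is handed in; nothing more can be done
None
```

I tried the lid stay through one full open-and-shut cycle and handed the job in. It reports no verdict, so what follows rests on my own checks.

- **Opening:** I lifted the lid by its tab. On the first check the knob sat about 2 pixels short of the straight position, so the stay had not locked yet. After a few millimetres more the knob was where a straight stay puts it, and pushing on met the stop at about 6 N.
- **Standing by itself:** I let go, and the lid stood untouched on the stay for about 2 s.
- **Closing:** I pushed the knob down about 60 mm, which took about 6 N. The lid was still well up when the knee broke. I lifted clear and the lid sank shut by itself.
- **Last checks:** The final picture shows the lid where it was at the start, to within 0.1 pixel. It did not change over the last 3.4 s, and the jars and tin had not moved. The clock read 18.4 s at the final picture.

I could not measure the lid's closing speed. It came down on its damper with nothing pushing it. The only differences from the first picture were the arm and its shadow.

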